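# Line up the glues and finishes by height

## Task

Line up the four containers on the black rubber pads of the row board in order of height: the shortest on the pad next to the red end block, then rising pad by pad to the tallest at the grey end. Stand each one upright in the middle of its own pad, and do not knock any of them over on the way.

Things in the scene. Friction and masses are not known exactly. Their poses are not given: they have to be found in the camera images.
- polish_tin_mid (a point): Flat round polish tin, grey with a dark red lid that stays on: 64 mm body, 66 mm across the lid, 27 mm high, 0.08 kg. The point is its centre, half-way up (13.5 mm above its foot). Round, so its yaw does not matter; its z axis points up out of its top. It starts on the bench top.
- jar_white_mid (a point): Round glass jar of white filler with a cream lid that stays on: 62 mm across, 79 mm high, about 0.3 kg. The point is its centre, half-way up (39.5 mm above its foot). Round, so its yaw does not matter; its z axis points up out of its top. Hold it round the body. It starts on the bench top.
- glue_brown_mid (a point): Cream glue bottle with a dark brown cap: round body 47 mm across up to 77 mm above its foot, cap 26 mm across above that, 98 mm high in all, 0.17 kg. The point is its centre, half-way up (49 mm above its foot). Round, so its yaw does not matter; its z axis points up out of its top. Hold it round the body. It starts on the bench top.
- glue_white_mid (a point): Cream glue bottle with an orange pointed nozzle: round body 54 mm across up to 90 mm above its foot, then shoulder and nozzle 24 mm across or less, 115 mm high in all, 0.16 kg. The point is its centre, half-way up (57.5 mm above its foot). Round, so its yaw does not matter; its z axis points up out of its top. Hold it round the body. It starts on the bench top.
- pad_1: One of four identical round black rubber pads, 75 mm across, fixed in a straight row on the solid pale plywood row board (96 mm wide, 470 mm long, its flat top 45 mm above the bench top, its long edges trimmed with a dark steel strip level with the pad tops), 105 mm from centre to centre. Which numbered pad lies where in the row changes from start to start. The origin is the centre of its underside; its top is 4 mm above the origin, 49 mm above the bench top.
- pad_2: One of four identical round black rubber pads, 75 mm across, fixed in a straight row on the solid pale plywood row board (96 mm wide, 470 mm long, its flat top 45 mm above the bench top, its long edges trimmed with a dark steel strip level with the pad tops), 105 mm from centre to centre. Which numbered pad lies where in the row changes from start to start. The origin is the centre of its underside; its top is 4 mm above the origin, 49 mm above the bench top.
- pad_3: One of four identical round black rubber pads, 75 mm across, fixed in a straight row on the solid pale plywood row board (96 mm wide, 470 mm long, its flat top 45 mm above the bench top, its long edges trimmed with a dark steel strip level with the pad tops), 105 mm from centre to centre. Which numbered pad lies where in the row changes from start to start. The origin is the centre of its underside; its top is 4 mm above the origin, 49 mm above the bench top.
- pad_4: One of four identical round black rubber pads, 75 mm across, fixed in a straight row on the solid pale plywood row board (96 mm wide, 470 mm long, its flat top 45 mm above the bench top, its long edges trimmed with a dark steel strip level with the pad tops), 105 mm from centre to centre. Which numbered pad lies where in the row changes from start to start. The origin is the centre of its underside; its top is 4 mm above the origin, 49 mm above the bench top.
- red_end: Red end block fixed across one end of the row board, 78 x 16 mm and 48 mm high; a grey block just like it stands at the other end, and they may be swapped. The origin is the centre of its underside, 45 mm above the bench top, on the line of the pad centres; the nearest pad's centre is 60.5 mm from it, the next 105 mm farther, and so on. Its own y axis runs along the row and its x axis across it.

How it is judged:
At the end, for the whole second after the job is handed in: The polish tin, the white jar, the brown-capped bottle and the orange-nozzled bottle stand in this order from the red end block, each upright (within 0.08 rad), at rest on a pad of its own with its centre within 14 mm of the pad's centre ((horizontal distance between polish_tin_mid and pad_1 below 0.014 m or horizontal distance between polish_tin_mid and pad_2 below 0.014 m or horizontal distance between polish_tin_mid and pad_3 below 0.014 m or horizontal distance between polish_tin_mid and pad_4 below 0.014 m) and horizontal distance between polish_tin_mid and red_end between 0.0305 and 0.0905 m and height (world z) of polish_tin_mid between 0.0585 and 0.0665 m and angle between each of polish_tin_mid, jar_white_mid, glue_brown_mid, glue_white_mid's own z axis and vertical below 0.08 rad and (horizontal distance between jar_white_mid and pad_1 below 0.014 m or horizontal distance between jar_white_mid and pad_2 below 0.014 m or horizontal distance between jar_white_mid and pad_3 below 0.014 m or horizontal distance between jar_white_mid and pad_4 below 0.014 m) and horizontal distance between jar_white_mid and red_end between 0.1355 and 0.1955 m and height (world z) of jar_white_mid between 0.0845 and 0.0925 m and (horizontal distance between glue_brown_mid and pad_1 below 0.014 m or horizontal distance between glue_brown_mid and pad_2 below 0.014 m or horizontal distance between glue_brown_mid and pad_3 below 0.014 m or horizontal distance between glue_brown_mid and pad_4 below 0.014 m) and horizontal distance between glue_brown_mid and red_end between 0.2405 and 0.3005 m and height (world z) of glue_brown_mid between 0.094 and 0.102 m and (horizontal distance between glue_white_mid and pad_1 below 0.014 m or horizontal distance between glue_white_mid and pad_2 below 0.014 m or horizontal distance between glue_white_mid and pad_3 below 0.014 m or horizontal distance between glue_white_mid and pad_4 below 0.014 m) and horizontal distance between glue_white_mid and red_end between 0.3455 and 0.4055 m and height (world z) of glue_white_mid between 0.1025 and 0.1105 m and linear speed of each of polish_tin, jar_white, glue_brown, glue_white below 0.02 m/s); the robot touches nothing.
It fails at once if a container is knocked over (tilted by more than 0.7 rad) (angle between any of polish_tin_mid, jar_white_mid, glue_brown_mid, glue_white_mid's own z axis and vertical above 0.7 rad).
It also fails if it takes over 96 s, if anything falls off the work surface, if the arm or the gripper's body presses on something with over 40 N, if the wrist force passes 120 N, or if a joint passes its speed limit or range.

## Robot

A 6-joint arm with a two-finger parallel gripper is mounted at the origin on a cart in front of the work surface, level with it; the furniture and walls round the work are solid. World frame = base frame: x ahead of the robot, y to its left, z up, the work surface at z = 0. Lengths are in m, angles in rad, forces in N, time in s.
With the tool pointing down it reaches from about 0.375 to 0.9 m from the base axis. Payload 3.1 kg.
Tool frame: the origin (TCP) lies on the mounting face of the last link; the fingertips stand 173 mm ahead of it and the grasp point (between the pads) lies 155 mm ahead of it (bot.tcp_to_grasp is the distance from the TCP to the grasp point, in m); z points along the fingers, y is the line along which they close (so a half turn about z gives the same grasp; the last joint's range is limited). The gripper opens to 85 mm and grips with 20 to 120 N. Pads are 22 mm wide; open, the fingers measure 114 mm over their backs; the gripper's body (76 mm by 85 mm) begins 54 mm behind the grasp point. The pads swing forward as they close: fully open they stand 13 mm farther back than shut.
Start: joints at [-0.91, 0.527, 1.433, -0, 1.181, -0.178], TCP at [0.465, -0.418, 0.405] pointing down, gripper open.
Joint ranges: [-3.08, 3.08], [-0.75, 2.2], [0.22, 2.44], [-1.43, 4.57], [0, 2.65], [-2.85, 2.85]. Speed limits (rad/s): [2.79, 2.79, 3.14, 3.14, 3.14, 3.14].

## Interface

Orientations are given as a unit quaternion [x, y, z, w].
In Python, from workcell import bot gives the robot as it stands.
- The arm moves only by the tool jog_arm, never from a script. Its argument "steps" is a list of rows, each an object with "fingers": the opening, from 0 (shut) to 1 (fully open); "translation": the shift along the tool's x, y, z in cm, a list of three; "spin": the turn about the tool's z in rad. In form: [{"fingers": fingers, "translation": [x, y, z], "spin": spin}, ...]. A call has exactly 10 rows; each row is the pose to reach, as a shift and turn from the pose commanded when the call began, along the tool's axes at that moment; what a row does not reach only later rows make up. A row lasts 1/12 s, in which the tool goes at most 41.7 mm and 7.16 degrees, less where a joint would pass 70% of its speed; a pose out of reach is approached as far as the arm can. A call with a gripper value outside its range is refused whole. The fingers move at their own pace and stop on an object; the grip force is fixed at half the most. Time passes only in rows, so rows that repeat a pose let the fingers close, or fill a call up. It gives the time, the measured TCP pose, the force, the opening and the grip force at its end, in the units of the state.
- bot.sense(): the state, without advancing time (a new reading comes with each control period).
- bot.snapshot(name): name is "scene" or "top" or "wrist"; returns a dict with "pixels" (420x560x3 uint8, red, green, blue), "z_map" (420x560 float32, m along the optical axis (not along the pixel's ray), 0 where there is no reading), "mtx" (3x3 intrinsics, pixels), "origin" and "rotation" of the camera in the world; the wrist camera has in their place "T_tool_cam" (4x4, takes a point from camera to tool coordinates, whose origin is the TCP and whose axes are the flange's). Camera axes: x right, y down, z forward; pixel columns grow to the right and rows downward; lengths in m; the calibration is good to about 2 mm. The wrist camera is an equidistant fisheye: a pixel r from the principal point sees the ray r / f radians off the axis. A picture is of the moment at which its call begins: read the wrist's pose just before it.
- bot.sign_off(): hands the job in; it is judged then, once.
The state is a dict: "t": time; "joints": joint angles; "joint_velocities": joint speeds; "effort": joint torques, N m; "ee_pos": TCP position; "eef_rot": TCP orientation; "wrist_force": force on the tool from outside, world axes, zero at the start; "moment": the same for the moment, N m; "finger_gap": finger opening in m; "grip_force": force on a finger pad.
Only numpy, scipy, OpenCV 4.12 (cv2) and the standard library are available. Lean on these libraries where they do the work, as an engineer would, in place of code of your own. Each camera call takes 0.05 s, during which the arm holds its last target. There are 200 camera calls.

## Working session

There is one attempt and no reset: what is moved stays moved. The work goes in short steps, Python scripts to look and compute and a tool call to move; the robot and the scene stay as the last step left them, time stands still between calls to the robot, and variables do not carry over. Pictures are saved under pics/ and viewed, at most 14 in all, crops included, and the job is handed in when it is done.

Besides the shell and the picture viewer there is one more tool, called after "Call:" as a command line: name --argument value ..., lists and objects as JSON in quotes. jog_arm: Moves the arm, as the interface text tells. Its arguments: {"type":"object","properties":{"steps":{"type":"array"}},"required":["steps"]}

```bash
mkdir -p pics; cat > h.py <<'E'
import numpy as np, cv2
from workcell import bot
def save(n,f):
    s=bot.snapshot(n); cv2.imwrite(f'pics/{f}.png',s['pixels'][:,:,::-1]); np.savez(f'pics/{f}.npz',**{k:v for k,v in s.items()}); return s
def world(s):
    z=s['z_map']; h,w=z.shape; u,v=np.meshgrid(np.arange(w),np.arange(h)); K=s['mtx']
    p=np.stack([(u-K[0,2])/K[0,0]*z,(v-K[1,2])/K[1,1]*z,z],-1)
    return p@np.array(s['rotation']).T+np.array(s['origin'])
E
python3 - <<'E'
from h import *
s=save('top','top1'); t=save('scene','scene1')
print(s['origin'],s['rotation'],s['mtx']); st=bot.sense(); print(st)
a=np.hstack([s['pixels']])[:,:,::-1]
E
```

```text
[ 0.48794197 -0.00554118  1.13638557] [ 0.71055983 -0.702618    0.02611857 -0.02739521] [[432.99391229   0.         282.61874217]
 [  0.         432.99391229 210.41877494]
 [  0.           0.           1.        ]]
{'t': 0.1, 'joints': array([-9.10505934e-01,  5.28360946e-01,  1.43379527e+00, -1.11628883e-05,
        1.18140508e+00, -1.78489359e-01]), 'joint_velocities': array([ 0.00021373,  0.00054558, -0.00225426, -0.00043903, -0.00094165,
        0.00077905]), 'effort': array([-5.73974285e-04, -4.43304563e+01, -1.78587198e+01, -2.65756698e-04,
        3.90612317e-03, -1.96643077e-05]), 'ee_pos': array([ 0.46471682, -0.41744969,  0.40383196]), 'eef_rot': array([ 9.13336248e-01,  4.07205022e-01, -2.39849435e-04, -9.54667350e-04]), 'wrist_force': array([-0.36793999, -0.26818832,  0.11990659]), 'moment': array([-0.00329066, -0.00266259,  0.04652103]), 'grip_force': 0.0, 'finger_gap': 0.08515486494357093}
```

View pics/top1.png

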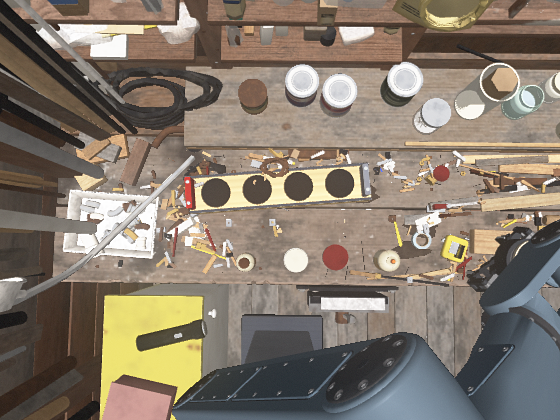

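View pics/scene1.png

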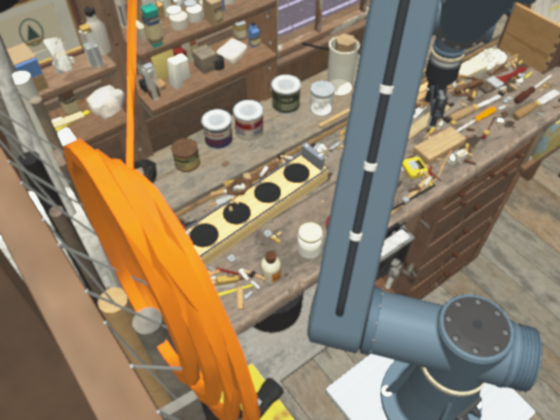

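The top view shows the red end at (188,193) and the pads at (216,192), (257,189), (298,186) and (340,184). The brown-cap bottle is at (246,261), the jar at (296,260), the tin at (336,257) and the orange-nozzle bottle at (388,260). A hose crosses at the left, from (0,290) to (193,157).

```bash
cat >> h.py <<'E'
from scipy.spatial.transform import Rotation as R
def world(s):
    z=s['z_map']; h,w=z.shape; u,v=np.meshgrid(np.arange(w),np.arange(h)); K=s['mtx']
    p=np.stack([(u-K[0,2])/K[0,0]*z,(v-K[1,2])/K[1,1]*z,z],-1)
    return p@R.from_quat(s['rotation']).as_matrix().T+np.array(s['origin'])
E
python3 - <<'E'
from h import *
s=dict(np.load('pics/top1.npz')); W=world(s)
for n,(u,v) in dict(red=(188,193),p1=(216,192),p2=(257,191),p3=(298,186),p4=(340,184),brown=(246,261),jar=(296,260),tin=(336,257),white=(388,260),hose=(100,227),hose2=(170,175),hose3=(190,160),bench=(320,230),grey=(366,182),tray=(70,222),knob=(275,166), can=(435,115)).items(): print(n,W[v,u].round(3))
# centroids by height
for n,(u,v,lo,hi) in dict(jar=(296,260,.07,.09),tin=(336,257,.02,.035),brown=(246,261,.085,.11),brownbody=(246,261,.06,.085),white=(388,260,.1,.125),whitebody=(388,260,.06,.095)).items():
    P=W[v-25:v+26,u-25:u+26].reshape(-1,3); m=(P[:,2]>lo)&(P[:,2]<hi); Q=P[m]
    print(n,m.sum(),Q.min(0).round(3),Q.max(0).round(3),((Q.min(0)+Q.max(0))/2).round(3))
g=s['pixels'].astype(int).sum(2)
for u,v in [(216,192),(257,189),(298,186),(340,184)]:
    m=np.zeros_like(g,bool); m[v-18:v+19,u-18:u+19]=True; m&=(g<170)&(abs(W[...,2]-.049)<.012)
    Q=W[m]; print('pad',m.sum(),Q.mean(0).round(4),((Q.min(0)+Q.max(0))/2).round(3),np.ptp(Q,0).round(3))
im=s['pixels'][140:290,160:420,::-1]; cv2.imwrite('pics/c1.png',cv2.resize(im,None,fx=3,fy=3,interpolation=2))
E
```

```text
red [0.607 0.227 0.09 ]
p1 [0.615 0.166 0.05 ]
p2 [0.619 0.062 0.047]
p3 [ 0.633 -0.041  0.049]
p4 [ 0.639 -0.148  0.048]
brown [0.445 0.083 0.094]
jar [ 0.448 -0.037  0.079]
tin [ 0.454 -0.141  0.023]
white [ 0.451 -0.256  0.097]
hose [0.525 0.474 0.004]
hose2 [0.657 0.282 0.053]
hose3 [0.697 0.234 0.047]
bench [ 0.524 -0.102 -0.002]
grey [ 0.639 -0.205  0.093]
tray [0.524 0.408 0.299]
knob [ 0.693  0.019 -0.003]
can [ 0.795 -0.362  0.13 ]
jar 405 [ 0.421 -0.062  0.07 ] [ 0.474 -0.01   0.083] [ 0.448 -0.036  0.077]
tin 522 [ 0.409 -0.2    0.02 ] [ 0.488 -0.107  0.031] [ 0.448 -0.154  0.026]
brown 96 [0.428 0.078 0.091] [0.452 0.102 0.101] [0.44  0.09  0.096]
brownbody 167 [0.419 0.068 0.06 ] [0.463 0.11  0.084] [0.441 0.089 0.072]
white 27 [ 0.444 -0.267  0.1  ] [ 0.458 -0.257  0.117] [ 0.451 -0.262  0.109]
whitebody 317 [ 0.423 -0.288  0.06 ] [ 0.474 -0.238  0.095] [ 0.449 -0.263  0.077]<stdin>:11: RuntimeWarning: Mean of empty slice.
  ret = um.true_divide(
Traceback (most recent call last):
ValueError: zero-size array to reduction operation minimum which has no identity
```

```bash
python3 - <<'E'
from h import *
s=dict(np.load('pics/top1.npz')); W=world(s); g=s['pixels'].astype(int).sum(2)
C=[]
for u,v in [(216,192),(257,189),(298,186),(340,184)]:
    m=np.zeros_like(g,bool); m[v-17:v+18,u-19:u+20]=True; m&=(g<200)
    Q=W[m]; c=(Q.min(0)+Q.max(0))/2; print('pad',m.sum(),np.median(Q,0).round(4),c.round(3),np.ptp(Q,0).round(3))
px=s['pixels'].astype(int); m=(px[...,0]-px[...,1]>60); 
t=m.copy(); t[:]=0; t[240:275,318:355]=1; Q=W[m&t]; print('tin',(m&t).sum(),Q.mean(0).round(4),((Q.min(0)+Q.max(0))/2).round(3))
print('g',g[192,216],g[180,200])
im=s['pixels'][140:290,160:420,::-1]; cv2.imwrite('pics/c1.png',cv2.resize(im,None,fx=3,fy=3,interpolation=2))
z=np.clip(W[...,2]/0.4,0,1)*255; cm=cv2.applyColorMap(z.astype(np.uint8),cv2.COLORMAP_JET); cv2.imwrite('pics/hm.png',cm)
E
```

```text
pad 26 [0.6361 0.1425 0.0472] [0.621 0.166 0.048] [0.056 0.067 0.008]
pad 22 [0.6474 0.0475 0.047 ] [0.626 0.056 0.047] [0.069 0.054 0.006]
pad 27 [ 0.6586 -0.0537  0.0476] [ 0.636 -0.044  0.048] [0.067 0.066 0.007]
pad 31 [ 0.655  -0.1706  0.0475] [ 0.643 -0.147  0.047] [0.069 0.069 0.008]
tin 499 [ 0.4548 -0.1377  0.0298] [ 0.456 -0.087  0.578]
g 224 682
```

View pics/c1.png

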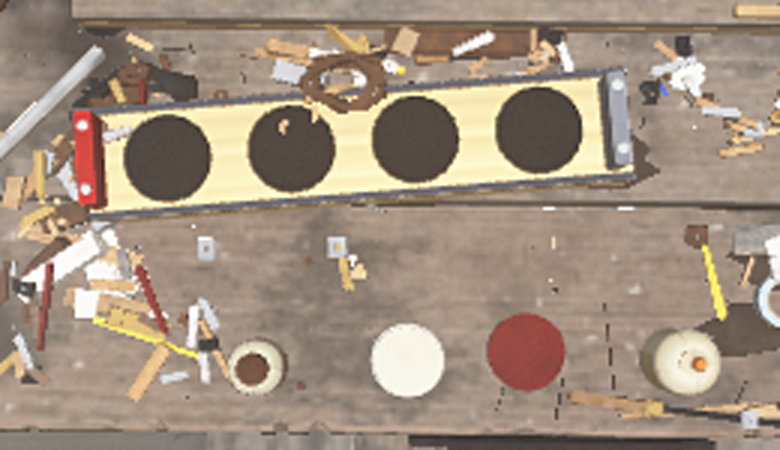

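View pics/hm.png

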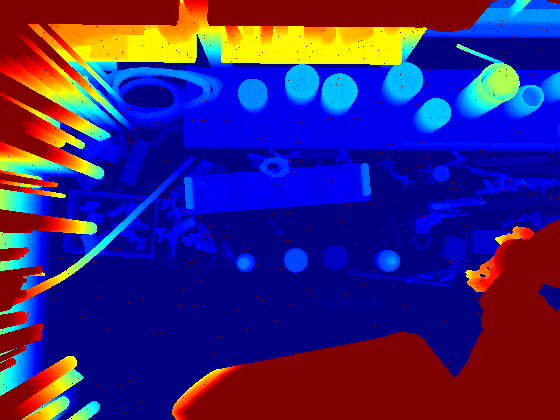

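The crop shows the pads at crop pixels (168,158), (292,149), (416,139) and (539,129). The containers are the brown cap at (251,369), the jar at (408,360), the tin at (526,352) and the nozzle at (699,363). The height map shows the hose staying low near the red end, and a ring of loose stuff at the board's far edge at (275,167).

```bash
python3 - <<'E'
from h import *
s=dict(np.load('pics/top1.npz')); K=s['mtx']; Rm=R.from_quat(s['rotation']).as_matrix(); o=s['origin']; W=world(s)
def pl(cx,cy,z):
    u=160+cx/3-1/3; v=140+cy/3-1/3; d=Rm@np.array([(u-K[0,2])/K[0,0],(v-K[1,2])/K[1,1],1]); return o+d*(z-o[2])/d[2]
P=np.array([pl(*c,.049) for c in [(168,158),(292,149),(416,139),(539,129)]]); print(P.round(4), np.linalg.norm(np.diff(P,axis=0),axis=1).round(4))
print('red',pl(88,158,.093).round(4))
for n,x,y,z in [('brown',251,369,.098),('jar',408,360,.079),('tin',526,352,.027),('white',699,363,.115)]: print(n,pl(x,y,z).round(4))
r=W[155:180,255:292]; m=(r[...,2]>.052); print('ring',m.sum(),r[m].min(0),r[m].max(0))
E
```

```text
[[ 0.6143  0.1666  0.049 ]
 [ 0.6231  0.0623  0.049 ]
 [ 0.6328 -0.0422  0.049 ]
 [ 0.6424 -0.1458  0.049 ]] [0.1047 0.1049 0.1041]
red [0.6085 0.2243 0.093 ]
brown [0.4408 0.089  0.098 ]
jar [ 0.4486 -0.0362  0.079 ]
tin [ 0.4545 -0.1379  0.027 ]
white [ 0.4502 -0.2626  0.115 ]
ring 398 [ 0.48794197 -0.01548626  0.05206626] [0.7105468  0.05740084 1.13638557]
```

Call:
jog_arm --steps '[{"fingers": 1, "translation": [4, -3.9, 0], "spin": -0.12}, {"fingers": 1, "translation": [8, -7.8, 0], "spin": -0.24}, {"fingers": 1, "translation": [12, -11.7, 0], "spin": -0.36}, {"fingers": 1, "translation": [16, -15.5, 2], "spin": -0.48}, {"fingers": 1, "translation": [20.1, -19.4, 5], "spin": -0.6}, {"fingers": 1, "translation": [20.1, -19.4, 8], "spin": -0.732}, {"fingers": 1, "translation": [20.1, -19.4, 10], "spin": -0.732}, {"fingers": 1, "translation": [20.1, -19.4, 10], "spin": -0.732}, {"fingers": 1, "translation": [20.1, -19.4, 10], "spin": -0.732}, {"fingers": 1, "translation": [20.1, -19.4, 10], "spin": -0.732}]'

```text
t: 0.93
ee_pos: [0.4548, -0.1378, 0.3039]
eef_rot: [0.706, 0.708, -0.0, -0.001]
wrist_force: [1.3, -0.6, 0.6]
finger_gap: 0.0856
grip_force: 0.0
```

```bash
python3 - <<'E'
from h import *
st=bot.sense(); s=save('wrist','w1'); print(st['t'],st['ee_pos'],st['eef_rot'],s['mtx'],s['T_tool_cam'])
E
```

```text
0.9333 [ 0.45477943 -0.13776702  0.30390785] [ 7.06395777e-01  7.07815715e-01 -4.55912969e-04 -1.30846537e-03] [[325.1922621    0.         282.22151352]
 [  0.         325.1922621  206.99576719]
 [  0.           0.           1.        ]] [[-6.46505892e-05 -9.48975907e-01 -3.15348574e-01  8.06335588e-02]
 [ 9.99999993e-01 -3.13872909e-05 -1.10559580e-04 -4.68557754e-04]
 [ 9.50204405e-05 -3.15348579e-01  9.48975903e-01  3.11462949e-02]
 [ 0.00000000e+00  0.00000000e+00  0.00000000e+00  1.00000000e+00]]
```

View pics/w1.png

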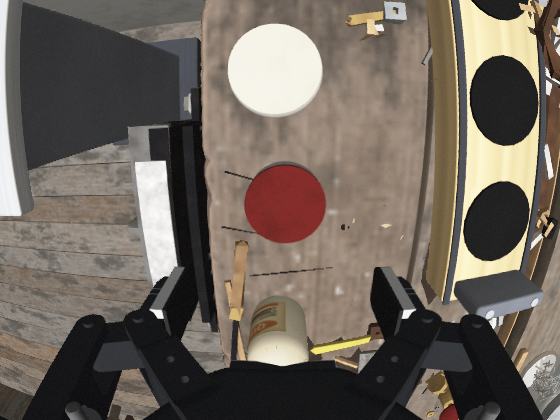

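The wrist view shows the tin at (285,203), the jar lid at (275,70), and pads at (505,100) and (497,222).

```bash
cat >> h.py <<'E'
def wpl(s,st,u,v,z):
    K=s['mtx']; d=np.array([u-K[0,2],v-K[1,2]]); r=np.hypot(*d); th=r/K[0,0]
    ray=np.r_[d/r*np.sin(th),np.cos(th)]; T=s['T_tool_cam']; Rt=R.from_quat(st['eef_rot']).as_matrix()
    D=Rt@T[:3,:3]@ray; O=st['ee_pos']+Rt@T[:3,3]; return (O+D*(z-O[2])/D[2]).round(4)
E
python3 - <<'E'
from h import *
st=bot.sense(); s=dict(np.load('pics/w1.npz'))
for n,u,v,z in [('tin',285,203.5,.027),('jar',275,70,.079),('pad3',504.5,100,.049),('pad4',497,221.5,.049)]: print(n,wpl(s,st,u,v,z))
E
```

```text
tin [ 0.4575 -0.1376  0.027 ]
jar [ 0.4509 -0.0389  0.079 ]
pad3 [ 0.6331 -0.0428  0.049 ]
pad4 [ 0.6427 -0.1465  0.049 ]
```

Call:
jog_arm --steps '[{"fingers": 1, "translation": [0, 0.2, 4], "spin": 0}, {"fingers": 1, "translation": [0, 0.2, 8], "spin": 0}, {"fingers": 1, "translation": [0, 0.2, 11], "spin": 0}, {"fingers": 1, "translation": [0, 0.2, 12.9], "spin": 0}, {"fingers": 1, "translation": [0, 0.2, 12.9], "spin": 0}, {"fingers": 0.6, "translation": [0, 0.2, 12.9], "spin": 0}, {"fingers": 0.5, "translation": [0, 0.2, 12.9], "spin": 0}, {"fingers": 0.4, "translation": [0, 0.2, 12.9], "spin": 0}, {"fingers": 0.3, "translation": [0, 0.2, 12.9], "spin": 0}, {"fingers": 0.3, "translation": [0, 0.2, 12.9], "spin": 0}]'

```text
t: 1.82
ee_pos: [0.4578, -0.1394, 0.1778]
eef_rot: [0.707, 0.707, 0.0, 0.002]
wrist_force: [-1.3, -2.1, 9.1]
finger_gap: 0.0621
grip_force: 65.9
```

Call:
jog_arm --steps '[{"fingers": 0.3, "translation": [0, 0, -1], "spin": 0}, {"fingers": 0.3, "translation": [0, 0, -3], "spin": 0}, {"fingers": 0.3, "translation": [0, 0, -6], "spin": 0}, {"fingers": 0.3, "translation": [0, 0, -9], "spin": 0}, {"fingers": 0.3, "translation": [0, 0, -12], "spin": 0}, {"fingers": 0.3, "translation": [0, 0, -12], "spin": 0}, {"fingers": 0.3, "translation": [0, 0, -12], "spin": 0}, {"fingers": 0.3, "translation": [0, 0, -12], "spin": 0}, {"fingers": 0.3, "translation": [0, 0, -12], "spin": 0}, {"fingers": 0.3, "translation": [0, 0, -12], "spin": 0}]'

```text
t: 2.65
ee_pos: [0.4565, -0.1382, 0.2946]
eef_rot: [0.707, 0.707, -0.0, -0.001]
wrist_force: [0.4, 1.0, -2.2]
finger_gap: 0.062
grip_force: 65.9
```

```bash
python3 - <<'E'
from h import *
st=bot.sense(); s=save('wrist','w2'); print(st['t'],st['ee_pos'],st['eef_rot'])
E
```

```text
2.65 [ 0.4564754  -0.13824659  0.29462453] [ 7.07121023e-01  7.07090986e-01 -3.60723488e-04 -1.43741983e-03]
```

View pics/w2.png

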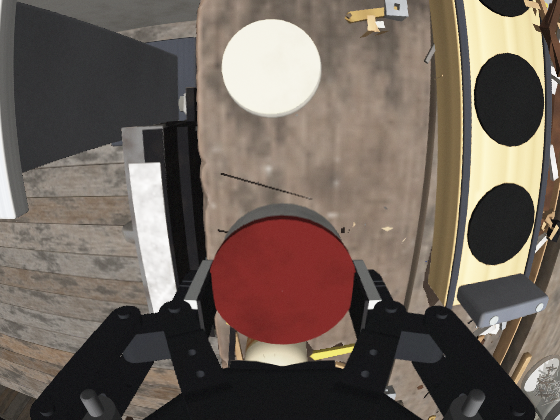

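The wrist view shows the tin held between the fingers, with its lid centred at (284,274) and level.

```bash
python3 - <<'E'
from h import *
st=bot.sense(); s=dict(np.load('pics/w2.npz'))
for z in (.134,.1438,.15):
  a,b,c,d=[wpl(s,st,u,v,z) for u,v in ((284,274),(213,274),(355,274),(284,344))]; print(z,a-st['ee_pos'],c-b,a[1]-d[1])
E
```

```text
0.134 [-6.52902221e-05  5.61585142e-03 -1.60579294e-01] [0.066 0.    0.   ] 0.043399999999999994
0.1438 [-6.52902221e-05  1.12158514e-02 -1.50779294e-01] [0.0611 0.     0.    ] 0.04000000000000001
0.15 [-0.00016529  0.01481585 -0.14457929] [0.0579 0.     0.    ] 0.038000000000000006
```

```bash
python3 - <<'E'
from h import *
s=dict(np.load('pics/w2.npz')); z=s['z_map']; K=s['mtx']; T=s['T_tool_cam']; px=s['pixels'].astype(int)
v,u=np.mgrid[:420,:560]; dx=u-K[0,2]; dy=v-K[1,2]; r=np.hypot(dx,dy)+1e-9; th=r/K[0,0]
p=np.stack([dx/r*np.tan(th)*z,dy/r*np.tan(th)*z,z],-1)@T[:3,:3].T+T[:3,3]
m=(px[...,0]-px[...,1]>60)&(v>195)&(v<350)&(u>205)&(u<365)&(z>0)
Q=p[m]; Q=Q[(Q[:,2]>.1)&(Q[:,2]<.2)]; print(len(Q),Q.min(0),Q.max(0),(Q.min(0)+Q.max(0))/2)
A=np.c_[Q[:,:2],np.ones(len(Q))]; c,*_=np.linalg.lstsq(A,Q[:,2],rcond=None); print('plane z=ax+by+c',c, np.std(A@c-Q[:,2]))
E
```

```text
14192 [-0.03066088 -0.03217789  0.14936484] [0.03537816 0.0307278  0.15491669] [ 0.00235864 -0.00072505  0.15214076]
plane z=ax+by+c [0.00501816 0.00283871 0.1514278 ] 0.0005960724110828266
```

Call:
jog_arm --steps '[{"fingers": 0.3, "translation": [2, 1, -1], "spin": 0}, {"fingers": 0.3, "translation": [5, 2.6, -1], "spin": 0}, {"fingers": 0.3, "translation": [8.5, 4.4, -1], "spin": 0}, {"fingers": 0.3, "translation": [12, 6.3, -1], "spin": 0}, {"fingers": 0.3, "translation": [15.5, 8.1, -1], "spin": 0}, {"fingers": 0.3, "translation": [19, 10, -1], "spin": 0}, {"fingers": 0.3, "translation": [22.5, 11.8, -1], "spin": 0}, {"fingers": 0.3, "translation": [26, 13.6, -1], "spin": 0}, {"fingers": 0.3, "translation": [28.5, 15, -1], "spin": 0}, {"fingers": 0.3, "translation": [30.2, 15.85, -1], "spin": 0}]'

```text
t: 3.53
ee_pos: [0.6164, 0.1666, 0.3042]
eef_rot: [0.706, 0.708, -0.0, -0.0]
wrist_force: [0.4, -0.9, -0.6]
finger_gap: 0.0625
grip_force: 65.8
```

Call:
jog_arm --steps '[{"fingers": 0.3, "translation": [0, 0, 0], "spin": 0}, {"fingers": 0.3, "translation": [0, 0, 0], "spin": 0}, {"fingers": 0.3, "translation": [0, 0, 1], "spin": 0}, {"fingers": 0.3, "translation": [0, 0, 2.5], "spin": 0}, {"fingers": 0.3, "translation": [0, 0, 4], "spin": 0}, {"fingers": 0.3, "translation": [0, 0, 4.5], "spin": 0}, {"fingers": 0.3, "translation": [0, 0, 5], "spin": 0}, {"fingers": 0.3, "translation": [0, 0, 5], "spin": 0}, {"fingers": 0.3, "translation": [0, 0, 5], "spin": 0}, {"fingers": 0.3, "translation": [0, 0, 5], "spin": 0}]'

```text
t: 4.37
ee_pos: [0.6157, 0.1632, 0.2564]
eef_rot: [0.707, 0.707, 0.0, 0.0]
wrist_force: [-1.6, -0.6, -0.3]
finger_gap: 0.0619
grip_force: 65.8
```

Call:
jog_arm --steps '[{"fingers": 0.3, "translation": [0.1, -0.05, 0.7], "spin": 0}, {"fingers": 0.3, "translation": [0.1, -0.05, 1.4], "spin": 0}, {"fingers": 0.3, "translation": [0.1, -0.05, 2.0], "spin": 0}, {"fingers": 0.3, "translation": [0.1, -0.05, 2.3], "spin": 0}, {"fingers": 0.3, "translation": [0.1, -0.05, 2.6], "spin": 0}, {"fingers": 0.3, "translation": [0.1, -0.05, 2.7], "spin": 0}, {"fingers": 0.3, "translation": [0.1, -0.05, 2.7], "spin": 0}, {"fingers": 0.3, "translation": [0.1, -0.05, 2.7], "spin": 0}, {"fingers": 0.3, "translation": [0.1, -0.05, 2.7], "spin": 0}, {"fingers": 0.3, "translation": [0.1, -0.05, 2.7], "spin": 0}]'

```text
t: 5.2
ee_pos: [0.6151, 0.1645, 0.229]
eef_rot: [0.707, 0.707, 0.0, 0.0]
wrist_force: [0.3, 0.2, -1.0]
finger_gap: 0.0623
grip_force: 65.8
```

Call:
jog_arm --steps '[{"fingers": 0.8, "translation": [0, 0, 0.05], "spin": 0}, {"fingers": 1, "translation": [0, 0, 0.05], "spin": 0}, {"fingers": 1, "translation": [0, 0, 0.05], "spin": 0}, {"fingers": 1, "translation": [0, 0, 0.05], "spin": 0}, {"fingers": 1, "translation": [0, 0, 0], "spin": 0}, {"fingers": 1, "translation": [0, 0, -1], "spin": 0}, {"fingers": 1, "translation": [0, 0, -3], "spin": 0}, {"fingers": 1, "translation": [0, 0, -6], "spin": 0}, {"fingers": 1, "translation": [0, 0, -9.5], "spin": 0}, {"fingers": 1, "translation": [0, 0, -11], "spin": 0}]'

```text
t: 6.03
ee_pos: [0.616, 0.1647, 0.3439]
eef_rot: [0.707, 0.707, 0.003, 0.002]
wrist_force: [1.1, 0.0, 0.5]
finger_gap: 0.0854
grip_force: 0.0
```

```bash
cat >> h.py <<'E'
def wrist_world(s,st):
    z=s['z_map']; K=s['mtx']; T=s['T_tool_cam']
    v,u=np.mgrid[:420,:560]; dx=u-K[0,2]; dy=v-K[1,2]; r=np.hypot(dx,dy)+1e-9; th=r/K[0,0]
    t=np.stack([dx/r*np.tan(th)*z,dy/r*np.tan(th)*z,z],-1)@T[:3,:3].T+T[:3,3]
    return t, t@R.from_quat(st['eef_rot']).as_matrix().T+st['ee_pos']
E
python3 - <<'E'
from h import *
st=bot.sense(); s=save('wrist','w3'); print(st['t'],st['ee_pos'],st['eef_rot'])
E
```

```text
6.0333 [0.61601729 0.16467901 0.34390134] [0.7070539  0.70714985 0.00286799 0.00237494]
```

View pics/w3.png

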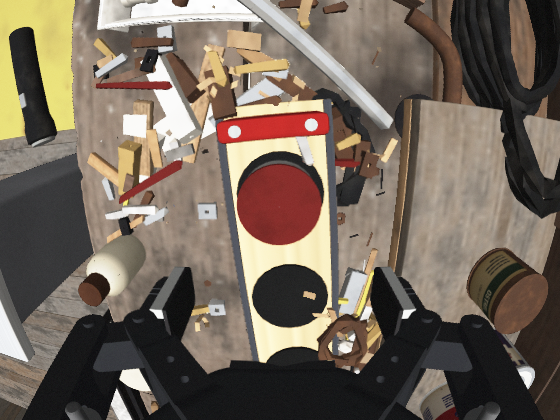

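The tin sits centred on the first pad, with its lid at (280,205) next to the red block at (273,128). Two small chips lie on the second pad at (310,295). Next I'll get the jar.

Call:
jog_arm --steps '[{"fingers": 1, "translation": [-2.5, -2, 0], "spin": 0}, {"fingers": 1, "translation": [-5.5, -4.5, 0], "spin": 0}, {"fingers": 1, "translation": [-8.5, -7, 0], "spin": 0}, {"fingers": 1, "translation": [-11.5, -9.5, 0], "spin": 0}, {"fingers": 1, "translation": [-14.5, -12, 0], "spin": 0}, {"fingers": 1, "translation": [-17.5, -14.5, 0], "spin": 0}, {"fingers": 1, "translation": [-20.2, -16.5, 1], "spin": 0}, {"fingers": 1, "translation": [-20.2, -16.5, 3], "spin": 0}, {"fingers": 1, "translation": [-20.2, -16.5, 4], "spin": 0}, {"fingers": 1, "translation": [-20.2, -16.5, 4], "spin": 0}]'

```text
t: 6.92
ee_pos: [0.4489, -0.0381, 0.2975]
eef_rot: [0.708, 0.706, -0.001, -0.002]
wrist_force: [0.0, 0.4, 1.1]
finger_gap: 0.0853
grip_force: 0.0
```

```bash
cat >> h.py <<'E'
def lid(s,st,f,zlo,zhi):
    t,w=wrist_world(s,st); px=s['pixels'].astype(int)
    m=f(px)&(w[...,2]>zlo)&(w[...,2]<zhi)&(np.hypot(t[...,0],t[...,1])<.06); Q=w[m]; q=t[m]
    lo,hi=np.percentile(Q,[.5,99.5],axis=0); print(m.sum(),'world',((lo+hi)/2).round(4),'size',(hi-lo).round(4),'tool',((np.percentile(q,.5,0)+np.percentile(q,99.5,0))/2).round(4))
E
python3 - <<'E'
from h import *
st=bot.sense(); s=save('wrist','w4'); print(st['t'],st['ee_pos'],st['eef_rot'])
lid(s,st,lambda p:p.min(2)>150,.065,.095)
s3=dict(np.load('pics/w3.npz')); st3=dict(ee_pos=np.array([0.61601729,0.16467901,0.34390134]),eef_rot=[0.7070539,0.70714985,0.00286799,0.00237494])
lid(s3,st3,lambda p:p[...,0]-p[...,1]>60,.06,.09)
t,w=wrist_world(s3,st3); print('chip',w[295,310],'pad',w[300,275],'ring max',w[315:360,320:370,2].max(), w[335,325],w[350,350])
E
```

```text
6.9167 [ 0.44888411 -0.03807776  0.29748937] [ 0.70782912  0.70638098 -0.00085391 -0.00176829]
5585 world [ 0.4486 -0.0352  0.0773] size [0.0528 0.053  0.0054] tool [0.0026 0.0005 0.2202]
5312 world [0.6146 0.1673 0.0752] size [0.0623 0.0627 0.0038] tool [ 0.0025 -0.0034  0.2688]
chip [0.64434953 0.06961027 0.05135807] pad [0.6106783  0.06256936 0.04912947] ring max 0.31281287300687177 [0.65904695 0.03399975 0.07019703] [ 0.69094869 -0.00318243  0.05505677]
```

Call:
jog_arm --steps '[{"fingers": 1, "translation": [0.3, 0, 3], "spin": 0}, {"fingers": 1, "translation": [0.3, 0, 6.5], "spin": 0}, {"fingers": 1, "translation": [0.3, 0, 8.8], "spin": 0}, {"fingers": 1, "translation": [0.3, 0, 9.7], "spin": 0}, {"fingers": 1, "translation": [0.3, 0, 9.7], "spin": 0}, {"fingers": 0.6, "translation": [0.3, 0, 9.7], "spin": 0}, {"fingers": 0.5, "translation": [0.3, 0, 9.7], "spin": 0}, {"fingers": 0.4, "translation": [0.3, 0, 9.7], "spin": 0}, {"fingers": 0.3, "translation": [0.3, 0, 9.7], "spin": 0}, {"fingers": 0.3, "translation": [0.3, 0, 9.7], "spin": 0}]'

```text
t: 7.8
ee_pos: [0.45, -0.0344, 0.2035]
eef_rot: [0.707, 0.707, 0.001, 0.001]
wrist_force: [-0.4, 0.4, 7.6]
finger_gap: 0.0593
grip_force: 65.1
```

Call:
jog_arm --steps '[{"fingers": 0.3, "translation": [0, 0, 0], "spin": 0}, {"fingers": 0.3, "translation": [0, 0, -1], "spin": 0}, {"fingers": 0.3, "translation": [0, 0, -3], "spin": 0}, {"fingers": 0.3, "translation": [0, 0, -6], "spin": 0}, {"fingers": 0.3, "translation": [0, 0, -9], "spin": 0}, {"fingers": 0.3, "translation": [0, 0, -12], "spin": 0}, {"fingers": 0.3, "translation": [0, 0, -13], "spin": 0}, {"fingers": 0.3, "translation": [0, 0, -13], "spin": 0}, {"fingers": 0.3, "translation": [0, 0, -13], "spin": 0}, {"fingers": 0.3, "translation": [0, 0, -13], "spin": 0}]'

```text
t: 8.63
ee_pos: [0.4493, -0.0343, 0.3312]
eef_rot: [0.707, 0.707, -0.0, -0.001]
wrist_force: [-1.0, 1.1, -2.5]
finger_gap: 0.0593
grip_force: 66.4
```

```bash
python3 - <<'E'
from h import *
st=bot.sense(); s=save('wrist','w5'); print(st['t'],st['ee_pos'],st['eef_rot'])
lid(s,st,lambda p:p.min(2)>150,.12,.25)
E
```

```text
8.6333 [ 0.44925067 -0.03426633  0.33122523] [ 7.07116977e-01  7.07096161e-01 -3.38273410e-04 -6.97327906e-04]
14712 world [ 0.4474 -0.0271  0.1768] size [0.0606 0.0457 0.0614] tool [ 0.0071 -0.0017  0.1544]
```

```bash
python3 - <<'E'
from h import *
st=dict(ee_pos=np.array([0.44925067,-0.03426633,0.33122523]),eef_rot=[7.07116977e-01,7.07096161e-01,-3.38273410e-04,-6.97327906e-04]); s=dict(np.load('pics/w5.npz'))
f=lambda p:p.min(2)>120
lid(s,st,f,.201,.215)
t,w=wrist_world(s,st); m=f(s['pixels'].astype(int))&(w[...,2]>.203)&(w[...,2]<.212)&(np.hypot(t[...,0],t[...,1])<.03); Q=t[m]
A=np.c_[Q[:,:2],np.ones(len(Q))]; print(np.linalg.lstsq(A,Q[:,2],rcond=None)[0],len(Q))
E
```

```text
11242 world [ 0.4485 -0.0293  0.2055] size [0.053  0.0421 0.004 ] tool [ 0.0049 -0.0005  0.1257]
[0.0125382  0.00304518 0.12513748] 11225
```

Call:
jog_arm --steps '[{"fingers": 0.3, "translation": [1, 1.7, 0], "spin": 0}, {"fingers": 0.3, "translation": [2.2, 4, 0], "spin": 0}, {"fingers": 0.3, "translation": [3.6, 6.5, 0], "spin": 0}, {"fingers": 0.3, "translation": [5, 9, 0], "spin": 0}, {"fingers": 0.3, "translation": [6.4, 11.5, 0], "spin": 0}, {"fingers": 0.3, "translation": [7.8, 14, 0], "spin": 0}, {"fingers": 0.3, "translation": [9, 16.2, 0], "spin": 0}, {"fingers": 0.3, "translation": [9.7, 17.4, 0], "spin": 0}, {"fingers": 0.3, "translation": [9.7, 17.4, 0], "spin": 0}, {"fingers": 0.3, "translation": [9.7, 17.4, 1], "spin": 0}]'

```text
t: 9.52
ee_pos: [0.6244, 0.0629, 0.3209]
eef_rot: [0.707, 0.708, -0.0, 0.0]
wrist_force: [0.2, -0.6, -4.4]
finger_gap: 0.0597
grip_force: 66.6
```

Call:
jog_arm --steps '[{"fingers": 0.3, "translation": [0, 0, 1], "spin": 0}, {"fingers": 0.3, "translation": [0, 0, 2], "spin": 0}, {"fingers": 0.3, "translation": [0, 0, 3], "spin": 0}, {"fingers": 0.3, "translation": [0, 0, 4], "spin": 0}, {"fingers": 0.3, "translation": [0, 0, 4.5], "spin": 0}, {"fingers": 0.3, "translation": [0, 0, 5], "spin": 0}, {"fingers": 0.3, "translation": [0, 0, 5], "spin": 0}, {"fingers": 0.3, "translation": [0, 0, 5], "spin": 0}, {"fingers": 0.3, "translation": [0, 0, 5], "spin": 0}, {"fingers": 0.3, "translation": [0, 0, 5], "spin": 0}]'

```text
t: 10.35
ee_pos: [0.6242, 0.0625, 0.2724]
eef_rot: [0.707, 0.707, 0.001, 0.001]
wrist_force: [-0.3, -0.2, -2.5]
finger_gap: 0.0594
grip_force: 66.5
```

Call:
jog_arm --steps '[{"fingers": 0.3, "translation": [0, -0.05, 0.5], "spin": 0}, {"fingers": 0.3, "translation": [0, -0.05, 1.0], "spin": 0}, {"fingers": 0.3, "translation": [0, -0.05, 1.4], "spin": 0}, {"fingers": 0.3, "translation": [0, -0.05, 1.6], "spin": 0}, {"fingers": 0.3, "translation": [0, -0.05, 1.8], "spin": 0}, {"fingers": 0.3, "translation": [0, -0.05, 1.8], "spin": 0}, {"fingers": 0.3, "translation": [0, -0.05, 1.8], "spin": 0}, {"fingers": 0.3, "translation": [0, -0.05, 1.8], "spin": 0}, {"fingers": 0.3, "translation": [0, -0.05, 1.8], "spin": 0}, {"fingers": 0.3, "translation": [0, -0.05, 1.8], "spin": 0}]'

```text
t: 11.18
ee_pos: [0.6235, 0.0625, 0.2539]
eef_rot: [0.707, 0.707, 0.0, 0.0]
wrist_force: [1.1, -1.1, -3.8]
finger_gap: 0.0595
grip_force: 66.5
```

Call:
jog_arm --steps '[{"fingers": 0.72, "translation": [0, 0, 0.05], "spin": 0}, {"fingers": 0.85, "translation": [0, 0, 0.05], "spin": 0}, {"fingers": 1, "translation": [0, 0, 0.05], "spin": 0}, {"fingers": 1, "translation": [0, 0, 0], "spin": 0}, {"fingers": 1, "translation": [0, 0, 0], "spin": 0}, {"fingers": 1, "translation": [0, 0, -1], "spin": 0}, {"fingers": 1, "translation": [0, 0, -3], "spin": 0}, {"fingers": 1, "translation": [0, 0, -6], "spin": 0}, {"fingers": 1, "translation": [0, 0, -9], "spin": 0}, {"fingers": 1, "translation": [0, 0, -10], "spin": 0}]'

```text
t: 12.02
ee_pos: [0.6247, 0.0625, 0.3591]
eef_rot: [0.707, 0.707, 0.003, 0.003]
wrist_force: [0.5, -0.2, 0.4]
finger_gap: 0.0854
grip_force: 0.0
```

```bash
python3 - <<'E'
from h import *
st=bot.sense(); s=save('wrist','w6'); print(st['t'],st['ee_pos'],st['eef_rot'])
lid(s,st,lambda p:p.min(2)>120,.115,.14)
E
```

```text
12.0167 [0.62468537 0.06248199 0.35910377] [0.70705816 0.70714172 0.00286576 0.00333568]
5004 world [0.6231 0.0615 0.1257] size [0.053  0.0534 0.0065] tool [-0.0009 -0.0036  0.2334]
```

View pics/w6.png

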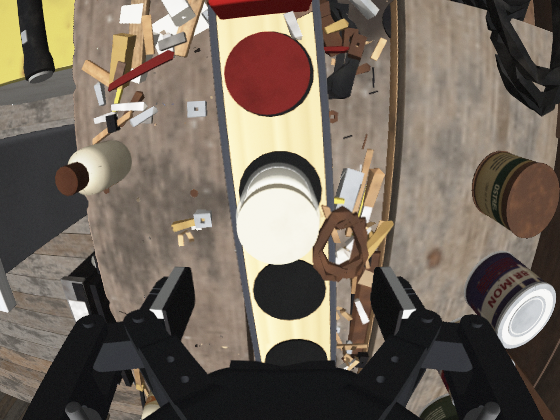

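The jar stands on the second pad with its lid at (278,223), and the ring at (343,243) is clear of it. Next is the brown-capped bottle.

Call:
jog_arm --steps '[{"fingers": 1, "translation": [0.4, -3, 0], "spin": 0}, {"fingers": 1, "translation": [0.9, -6.5, 0], "spin": 0}, {"fingers": 1, "translation": [1.4, -10, 0], "spin": 0}, {"fingers": 1, "translation": [1.9, -13.5, 0], "spin": 0}, {"fingers": 1, "translation": [2.4, -16.5, 0], "spin": 0}, {"fingers": 1, "translation": [2.65, -18.4, 1], "spin": 0}, {"fingers": 1, "translation": [2.65, -18.4, 3], "spin": 0}, {"fingers": 1, "translation": [2.65, -18.4, 5], "spin": 0}, {"fingers": 1, "translation": [2.65, -18.4, 5.5], "spin": 0}, {"fingers": 1, "translation": [2.65, -18.4, 5.5], "spin": 0}]'

```text
t: 12.9
ee_pos: [0.4388, 0.089, 0.2973]
eef_rot: [0.707, 0.707, -0.001, -0.002]
wrist_force: [0.7, -0.3, -0.8]
finger_gap: 0.0858
grip_force: 0.0
```

```bash
python3 - <<'E'
from h import *
st=bot.sense(); s=save('wrist','w7'); print(st['t'],st['ee_pos'],st['eef_rot'])
lid(s,st,lambda p:p.sum(2)<400,.089,.105)
lid(s,st,lambda p:p.sum(2)<900,.05,.105)
E
```

```text
12.9 [0.43877626 0.0889735  0.29731671] [ 0.70713795  0.70707213 -0.00149138 -0.00164654]
1610 world [0.4414 0.0906 0.0942] size [0.0243 0.0255 0.0096] tool [0.0016 0.0035 0.2031]
4024 world [0.4413 0.0954 0.0748] size [0.043  0.0351 0.048 ] tool [0.0063 0.0036 0.2226]
```

Call:
jog_arm --steps '[{"fingers": 1, "translation": [0.1, 0.25, 2], "spin": 0}, {"fingers": 1, "translation": [0.1, 0.25, 5], "spin": 0}, {"fingers": 1, "translation": [0.1, 0.25, 7.5], "spin": 0}, {"fingers": 1, "translation": [0.1, 0.25, 8.4], "spin": 0}, {"fingers": 0.8, "translation": [0.1, 0.25, 8.4], "spin": 0}, {"fingers": 0.6, "translation": [0.1, 0.25, 8.4], "spin": 0}, {"fingers": 0.5, "translation": [0.1, 0.25, 8.4], "spin": 0}, {"fingers": 0.4, "translation": [0.1, 0.25, 8.4], "spin": 0}, {"fingers": 0.3, "translation": [0.1, 0.25, 8.4], "spin": 0}, {"fingers": 0.2, "translation": [0.1, 0.25, 8.4], "spin": 0}]'

```text
t: 13.78
ee_pos: [0.4423, 0.09, 0.2162]
eef_rot: [0.707, 0.707, 0.001, 0.001]
wrist_force: [-0.7, -0.2, 7.0]
finger_gap: 0.0454
grip_force: 61.4
```

Call:
jog_arm --steps '[{"fingers": 0.2, "translation": [0, 0, 0], "spin": 0}, {"fingers": 0.2, "translation": [0, 0, 0], "spin": 0}, {"fingers": 0.2, "translation": [0, 0, 0], "spin": 0}, {"fingers": 0.2, "translation": [0, 0, 0], "spin": 0}, {"fingers": 0.2, "translation": [0, 0, 0], "spin": 0}, {"fingers": 0.2, "translation": [0, 0, 0], "spin": 0}, {"fingers": 0.2, "translation": [0, 0, 0], "spin": 0}, {"fingers": 0.2, "translation": [0, 0, 0], "spin": 0}, {"fingers": 0.2, "translation": [0, 0, 0], "spin": 0}, {"fingers": 0.2, "translation": [0, 0, 0], "spin": 0}]'

```text
t: 14.62
ee_pos: [0.4423, 0.09, 0.2162]
eef_rot: [0.707, 0.707, 0.001, 0.001]
wrist_force: [-1.3, -0.0, 7.7]
finger_gap: 0.0457
grip_force: 61.4
```

Call:
jog_arm --steps '[{"fingers": 0.2, "translation": [0, 0, -1], "spin": 0}, {"fingers": 0.2, "translation": [0, 0, -3], "spin": 0}, {"fingers": 0.2, "translation": [0, 0, -6], "spin": 0}, {"fingers": 0.2, "translation": [0, 0, -9], "spin": 0}, {"fingers": 0.2, "translation": [0, 0, -12], "spin": 0}, {"fingers": 0.2, "translation": [0, 0, -15], "spin": 0}, {"fingers": 0.2, "translation": [0, 0, -16], "spin": 0}, {"fingers": 0.2, "translation": [0, 0, -16], "spin": 0}, {"fingers": 0.2, "translation": [0, 0, -16], "spin": 0}, {"fingers": 0.2, "translation": [0, 0, -16], "spin": 0}]'

```text
t: 15.45
ee_pos: [0.4411, 0.09, 0.3739]
eef_rot: [0.707, 0.707, -0.001, -0.001]
wrist_force: [-0.0, 0.3, -2.7]
finger_gap: 0.0456
grip_force: 61.9
```

```bash
python3 - <<'E'
from h import *
st=bot.sense(); s=save('wrist','w8'); print(st['t'],st['ee_pos'],st['eef_rot'])
z=st['ee_pos'][2]-.2162+.098
lid(s,st,lambda p:p.sum(2)<400,z-.01,z+.006)
lid(s,st,lambda p:p.sum(2)<900,z-.04,z-.015)
E
```

```text
15.45 [0.44114864 0.09002724 0.37393086] [ 0.70712657  0.70708614 -0.00073908 -0.00081699]
10642 world [0.4404 0.0909 0.2538] size [0.1105 0.0249 0.0156] tool [ 0.0009 -0.0005  0.1201]
8052 world [0.4404 0.0958 0.2283] size [0.0715 0.034  0.0246] tool [ 0.0057 -0.0004  0.1457]
```

View pics/w8.png

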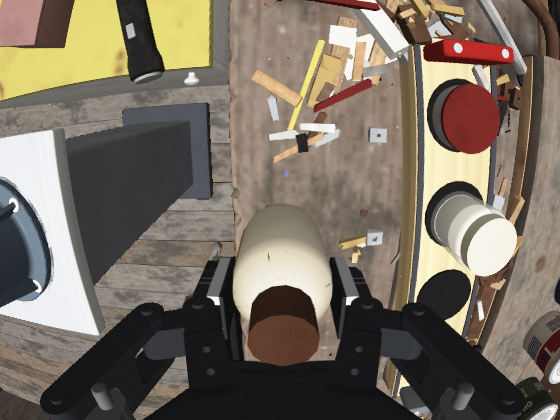

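The brown-capped bottle is held upright and centred, with its cap at (283,330). The tin and jar stand on their pads at (468,118) and (480,245).

Call:
jog_arm --steps '[{"fingers": 0.2, "translation": [-1.2, 1.7, 0], "spin": 0}, {"fingers": 0.2, "translation": [-3, 4.3, 0], "spin": 0}, {"fingers": 0.2, "translation": [-5, 7.2, 0], "spin": 0}, {"fingers": 0.2, "translation": [-7, 10.1, 0], "spin": 0}, {"fingers": 0.2, "translation": [-9, 13, 0], "spin": 0}, {"fingers": 0.2, "translation": [-11, 15.9, 0], "spin": 0}, {"fingers": 0.2, "translation": [-12.5, 18.1, 0], "spin": 0}, {"fingers": 0.2, "translation": [-13.3, 19.2, 0], "spin": 0}, {"fingers": 0.2, "translation": [-13.3, 19.2, 0], "spin": 0}, {"fingers": 0.2, "translation": [-13.3, 19.2, 0], "spin": 0}]'

```text
t: 16.33
ee_pos: [0.6336, -0.0434, 0.3722]
eef_rot: [0.707, 0.707, -0.001, -0.002]
wrist_force: [-1.5, 1.0, -2.2]
finger_gap: 0.046
grip_force: 62.0
```

Call:
jog_arm --steps '[{"fingers": 0.2, "translation": [0, 0, 1], "spin": 0}, {"fingers": 0.2, "translation": [0, 0, 3], "spin": 0}, {"fingers": 0.2, "translation": [0, 0, 5], "spin": 0}, {"fingers": 0.2, "translation": [0, 0, 7], "spin": 0}, {"fingers": 0.2, "translation": [0, 0, 8.5], "spin": 0}, {"fingers": 0.2, "translation": [0, 0, 9], "spin": 0}, {"fingers": 0.2, "translation": [0, 0, 9], "spin": 0}, {"fingers": 0.2, "translation": [0, 0, 9], "spin": 0}, {"fingers": 0.2, "translation": [0, 0, 9], "spin": 0}, {"fingers": 0.2, "translation": [0, 0, 9], "spin": 0}]'

```text
t: 17.17
ee_pos: [0.6343, -0.0429, 0.286]
eef_rot: [0.707, 0.707, 0.001, 0.001]
wrist_force: [-0.3, 0.3, -1.9]
finger_gap: 0.0459
grip_force: 62.0
```

Call:
jog_arm --steps '[{"fingers": 0.2, "translation": [0, -0.05, 0.5], "spin": 0}, {"fingers": 0.2, "translation": [0, -0.05, 1.0], "spin": 0}, {"fingers": 0.2, "translation": [0, -0.05, 1.4], "spin": 0}, {"fingers": 0.2, "translation": [0, -0.05, 1.7], "spin": 0}, {"fingers": 0.2, "translation": [0, -0.05, 1.9], "spin": 0}, {"fingers": 0.2, "translation": [0, -0.05, 1.9], "spin": 0}, {"fingers": 0.2, "translation": [0, -0.05, 1.9], "spin": 0}, {"fingers": 0.2, "translation": [0, -0.05, 1.9], "spin": 0}, {"fingers": 0.2, "translation": [0, -0.05, 1.9], "spin": 0}, {"fingers": 0.2, "translation": [0, -0.05, 1.9], "spin": 0}]'

```text
t: 18.0
ee_pos: [0.6335, -0.043, 0.2657]
eef_rot: [0.707, 0.707, 0.0, 0.0]
wrist_force: [0.5, 0.6, -1.1]
finger_gap: 0.0459
grip_force: 62.1
```

Call:
jog_arm --steps '[{"fingers": 0.6, "translation": [0, 0, 0.05], "spin": 0}, {"fingers": 0.8, "translation": [0, 0, 0.05], "spin": 0}, {"fingers": 1, "translation": [0, 0, 0.05], "spin": 0}, {"fingers": 1, "translation": [0, 0, 0], "spin": 0}, {"fingers": 1, "translation": [0, 0, 0], "spin": 0}, {"fingers": 1, "translation": [0, 0, -1], "spin": 0}, {"fingers": 1, "translation": [0, 0, -3], "spin": 0}, {"fingers": 1, "translation": [0, 0, -6], "spin": 0}, {"fingers": 1, "translation": [0, 0, -9], "spin": 0}, {"fingers": 1, "translation": [0, 0, -11], "spin": 0}]'

```text
t: 18.83
ee_pos: [0.6339, -0.0431, 0.3794]
eef_rot: [0.707, 0.707, 0.001, 0.002]
wrist_force: [0.7, 0.3, 0.4]
finger_gap: 0.0855
grip_force: 0.0
```

```bash
python3 - <<'E'
from h import *
st=bot.sense(); s=save('wrist','w9'); print(st['t'],st['ee_pos'],st['eef_rot'])
lid(s,st,lambda p:p.sum(2)<400,.138,.152)
E
```

```text
18.8333 [ 0.63389829 -0.04308182  0.37941952] [0.7070657  0.70714461 0.00110305 0.00183552]
1190 world [ 0.6325 -0.0422  0.1432] size [0.0248 0.025  0.0097] tool [ 0.0011 -0.0023  0.2362]
```

View pics/w9.png

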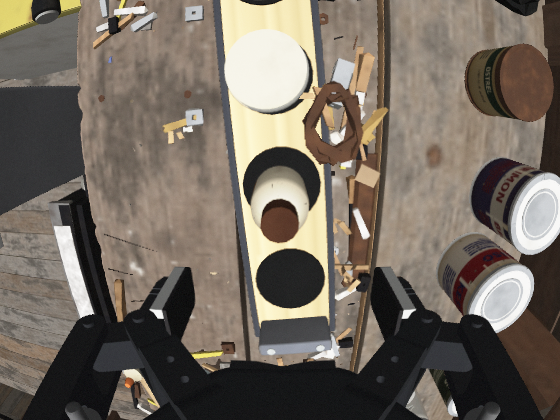

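The brown-capped bottle stands on the third pad, with its cap at (280,220). The fourth pad, at (290,278), is free. Now the orange-nozzle bottle.

Call:
jog_arm --steps '[{"fingers": 1, "translation": [-1.5, -3, -1], "spin": 0}, {"fingers": 1, "translation": [-4.5, -5.5, -1], "spin": 0}, {"fingers": 1, "translation": [-7.5, -8, -1], "spin": 0}, {"fingers": 1, "translation": [-10.5, -10.5, -1], "spin": 0}, {"fingers": 1, "translation": [-13.5, -13, -1], "spin": 0}, {"fingers": 1, "translation": [-16.5, -15, -1], "spin": 0}, {"fingers": 1, "translation": [-19.5, -17, -1], "spin": 0}, {"fingers": 1, "translation": [-21.9, -18.4, 1], "spin": 0}, {"fingers": 1, "translation": [-21.9, -18.4, 4], "spin": 0}, {"fingers": 1, "translation": [-21.9, -18.4, 4], "spin": 0}]'

```text
t: 19.72
ee_pos: [0.4473, -0.2626, 0.3326]
eef_rot: [0.708, 0.706, -0.0, -0.004]
wrist_force: [-0.8, 1.0, 0.5]
finger_gap: 0.0853
grip_force: 0.0
```

```bash
python3 - <<'E'
from h import *
st=bot.sense(); s=save('wrist','w10'); print(st['t'],st['ee_pos'],st['eef_rot'])
lid(s,st,lambda p:p.sum(2)<900,.1,.125)
lid(s,st,lambda p:p.sum(2)<900,.06,.097)
E
```

```text
19.7167 [ 0.44726014 -0.26258923  0.3325645 ] [ 7.08454507e-01  7.05744964e-01 -1.57148338e-04 -4.02897888e-03]
425 world [ 0.4496 -0.2619  0.1078] size [0.0153 0.0122 0.0155] tool [-0.0005  0.0037  0.2248]
3164 world [ 0.4498 -0.2626  0.0788] size [0.0498 0.0498 0.036 ] tool [-0.0015  0.0041  0.2537]
```

Call:
jog_arm --steps '[{"fingers": 1, "translation": [0, 0.1, 0], "spin": 0}, {"fingers": 1, "translation": [0, 0.1, 3], "spin": 0}, {"fingers": 1, "translation": [0, 0.1, 6], "spin": 0}, {"fingers": 1, "translation": [0, 0.1, 9], "spin": 0}, {"fingers": 1, "translation": [0, 0.1, 10.9], "spin": 0}, {"fingers": 1, "translation": [0, 0.1, 10.9], "spin": 0}, {"fingers": 0.6, "translation": [0, 0.1, 10.9], "spin": 0}, {"fingers": 0.5, "translation": [0, 0.1, 10.9], "spin": 0}, {"fingers": 0.4, "translation": [0, 0.1, 10.9], "spin": 0}, {"fingers": 0.3, "translation": [0, 0.1, 10.9], "spin": 0}]'

```text
t: 20.6
ee_pos: [0.4512, -0.2622, 0.229]
eef_rot: [0.707, 0.707, 0.0, 0.002]
wrist_force: [-1.2, 1.0, 6.5]
finger_gap: 0.0529
grip_force: 62.1
```

Call:
jog_arm --steps '[{"fingers": 0.3, "translation": [0, 0, 0], "spin": 0}, {"fingers": 0.3, "translation": [0, 0, 0], "spin": 0}, {"fingers": 0.3, "translation": [0, 0, 0], "spin": 0}, {"fingers": 0.3, "translation": [0, 0, 0], "spin": 0}, {"fingers": 0.3, "translation": [0, 0, 0], "spin": 0}, {"fingers": 0.3, "translation": [0, 0, 0], "spin": 0}, {"fingers": 0.3, "translation": [0, 0, 0], "spin": 0}, {"fingers": 0.3, "translation": [0, 0, 0], "spin": 0}, {"fingers": 0.3, "translation": [0, 0, 0], "spin": 0}, {"fingers": 0.3, "translation": [0, 0, 0], "spin": 0}]'

```text
t: 21.43
ee_pos: [0.4511, -0.2623, 0.229]
eef_rot: [0.707, 0.707, 0.0, 0.002]
wrist_force: [-1.2, 0.8, 7.7]
finger_gap: 0.0528
grip_force: 62.1
```

Call:
jog_arm --steps '[{"fingers": 0.3, "translation": [0, 0, -1], "spin": 0}, {"fingers": 0.3, "translation": [0, 0, -3], "spin": 0}, {"fingers": 0.3, "translation": [0, 0, -6], "spin": 0}, {"fingers": 0.3, "translation": [0, 0, -9], "spin": 0}, {"fingers": 0.3, "translation": [0, 0, -12], "spin": 0}, {"fingers": 0.3, "translation": [0, 0, -14], "spin": 0}, {"fingers": 0.3, "translation": [0, 0, -14], "spin": 0}, {"fingers": 0.3, "translation": [0, 0, -14], "spin": 0}, {"fingers": 0.3, "translation": [0, 0, -14], "spin": 0}, {"fingers": 0.3, "translation": [0, 0, -14], "spin": 0}]'

```text
t: 22.27
ee_pos: [0.4498, -0.2615, 0.3653]
eef_rot: [0.707, 0.707, -0.0, -0.002]
wrist_force: [0.5, 0.5, -1.8]
finger_gap: 0.0526
grip_force: 63.4
```

```bash
python3 - <<'E'
from h import *
st=bot.sense(); s=save('wrist','w11'); print(st['t'],st['ee_pos'],st['eef_rot'])
z=st['ee_pos'][2]-.2294+.115
lid(s,st,lambda p:(p[...,0]-p[...,2]>60),z-.015,z+.008)
E
```

```text
22.2667 [ 0.44983226 -0.26149363  0.3652897 ] [ 7.07118891e-01  7.07092391e-01 -9.91877279e-05 -1.79265196e-03]
849 world [ 0.4495 -0.2617  0.2467] size [0.0105 0.0099 0.0108] tool [-0.0005 -0.      0.1185]
```

View pics/w11.png

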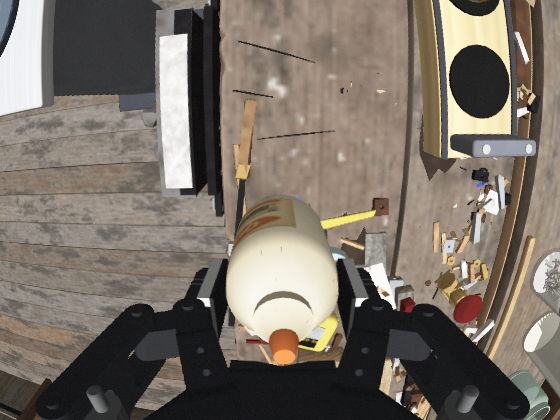

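The bottle is held upright, with its nozzle at (285,347). The last pad is at (479,82).

Call:
jog_arm --steps '[{"fingers": 0.3, "translation": [1, 1.7, 0], "spin": 0}, {"fingers": 0.3, "translation": [2.5, 4.3, 0], "spin": 0}, {"fingers": 0.3, "translation": [4.3, 7.2, 0], "spin": 0}, {"fingers": 0.3, "translation": [6, 10.1, 0], "spin": 0}, {"fingers": 0.3, "translation": [7.8, 13, 0], "spin": 0}, {"fingers": 0.3, "translation": [9.5, 15.9, 0], "spin": 0}, {"fingers": 0.3, "translation": [10.8, 18.1, 0], "spin": 0}, {"fingers": 0.3, "translation": [11.55, 19.3, 0], "spin": 0}, {"fingers": 0.3, "translation": [11.55, 19.3, 0], "spin": 0}, {"fingers": 0.3, "translation": [11.55, 19.3, 0], "spin": 0}]'

```text
t: 23.15
ee_pos: [0.6434, -0.1459, 0.3645]
eef_rot: [0.707, 0.708, -0.001, -0.002]
wrist_force: [-0.3, 0.5, -3.0]
finger_gap: 0.053
grip_force: 63.6
```

Call:
jog_arm --steps '[{"fingers": 0.3, "translation": [0, 0, 1], "spin": 0}, {"fingers": 0.3, "translation": [0, 0, 2.5], "spin": 0}, {"fingers": 0.3, "translation": [0, 0, 4], "spin": 0}, {"fingers": 0.3, "translation": [0, 0, 5.5], "spin": 0}, {"fingers": 0.3, "translation": [0, 0, 6.5], "spin": 0}, {"fingers": 0.3, "translation": [0, 0, 7], "spin": 0}, {"fingers": 0.3, "translation": [0, 0, 7], "spin": 0}, {"fingers": 0.3, "translation": [0, 0, 7], "spin": 0}, {"fingers": 0.3, "translation": [0, 0, 7], "spin": 0}, {"fingers": 0.3, "translation": [0, 0, 7], "spin": 0}]'

```text
t: 23.98
ee_pos: [0.6438, -0.1467, 0.2978]
eef_rot: [0.707, 0.707, 0.0, 0.001]
wrist_force: [0.1, 0.0, -1.7]
finger_gap: 0.0526
grip_force: 63.6
```

Call:
jog_arm --steps '[{"fingers": 0.3, "translation": [0, -0.05, 0.5], "spin": 0}, {"fingers": 0.3, "translation": [0, -0.05, 1.0], "spin": 0}, {"fingers": 0.3, "translation": [0, -0.05, 1.4], "spin": 0}, {"fingers": 0.3, "translation": [0, -0.05, 1.7], "spin": 0}, {"fingers": 0.3, "translation": [0, -0.05, 1.85], "spin": 0}, {"fingers": 0.3, "translation": [0, -0.05, 1.85], "spin": 0}, {"fingers": 0.3, "translation": [0, -0.05, 1.85], "spin": 0}, {"fingers": 0.3, "translation": [0, -0.05, 1.85], "spin": 0}, {"fingers": 0.3, "translation": [0, -0.05, 1.85], "spin": 0}, {"fingers": 0.3, "translation": [0, -0.05, 1.85], "spin": 0}]'

```text
t: 24.82
ee_pos: [0.6428, -0.1464, 0.2782]
eef_rot: [0.707, 0.707, -0.0, -0.0]
wrist_force: [-1.4, -0.0, -0.2]
finger_gap: 0.0526
grip_force: 63.8
```

Call:
jog_arm --steps '[{"fingers": 0.66, "translation": [0, 0, 0.05], "spin": 0}, {"fingers": 0.8, "translation": [0, 0, 0.05], "spin": 0}, {"fingers": 1, "translation": [0, 0, 0.05], "spin": 0}, {"fingers": 1, "translation": [0, 0, 0], "spin": 0}, {"fingers": 1, "translation": [0, 0, 0], "spin": 0}, {"fingers": 1, "translation": [0, 0, -1], "spin": 0}, {"fingers": 1, "translation": [0, 0, -3], "spin": 0}, {"fingers": 1, "translation": [0, 0, -6], "spin": 0}, {"fingers": 1, "translation": [0, 0, -9], "spin": 0}, {"fingers": 1, "translation": [0, 0, -12], "spin": 0}]'

```text
t: 25.65
ee_pos: [0.6428, -0.1464, 0.4001]
eef_rot: [0.707, 0.707, 0.0, 0.0]
wrist_force: [1.0, 0.2, 0.3]
finger_gap: 0.0853
grip_force: 0.0
```

Call:
jog_arm --steps '[{"fingers": 1, "translation": [-2, -2, 0], "spin": 0}, {"fingers": 1, "translation": [-5, -4, 0], "spin": 0}, {"fingers": 1, "translation": [-8, -6, 0], "spin": 0}, {"fingers": 1, "translation": [-11, -8, 0], "spin": 0}, {"fingers": 1, "translation": [-14, -10, 0], "spin": 0}, {"fingers": 1, "translation": [-16, -12, 0], "spin": 0}, {"fingers": 1, "translation": [-18, -13, 0], "spin": 0}, {"fingers": 1, "translation": [-18, -13, 0], "spin": 0}, {"fingers": 1, "translation": [-18, -13, 0], "spin": 0}, {"fingers": 1, "translation": [-18, -13, 0], "spin": 0}]'

```text
t: 26.48
ee_pos: [0.5131, -0.3261, 0.3987]
eef_rot: [0.707, 0.707, 0.0, 0.0]
wrist_force: [1.3, -0.2, 0.3]
finger_gap: 0.0854
grip_force: 0.0
```

```bash
python3 - <<'E'
from h import *
s=save('top','top2'); W=world(s)
for n,y0,lo,hi,p in [('tin',.1666,.068,.082,(.6143,.1666)),('jar',.0623,.118,.135,(.6231,.0623)),('brown',-.0422,.14,.152,(.6328,-.0422)),('white',-.1458,.12,.17,(.6424,-.1458))]:
    m=(abs(W[...,0]-p[0])<.045)&(abs(W[...,1]-p[1])<.045)&(W[...,2]>lo)&(W[...,2]<hi); Q=W[m]; print(n,m.sum(),((Q.min(0)+Q.max(0))/2).round(4)[:2]-p,Q[:,2].max())
cv2.imwrite('pics/c2.png',cv2.resize(s['pixels'][140:290,160:420,::-1],None,fx=3,fy=3,interpolation=2))
E
```

```text
tin 553 [-0.0007  0.0004] 0.08090812966970073
jar 436 [-0.0011 -0.001 ] 0.13349854712865783
brown 101 [-0.0018 -0.0005] 0.1506884097371849
white 369 [-0.0029 -0.0025] 0.16456000957993677
```

View pics/c2.png

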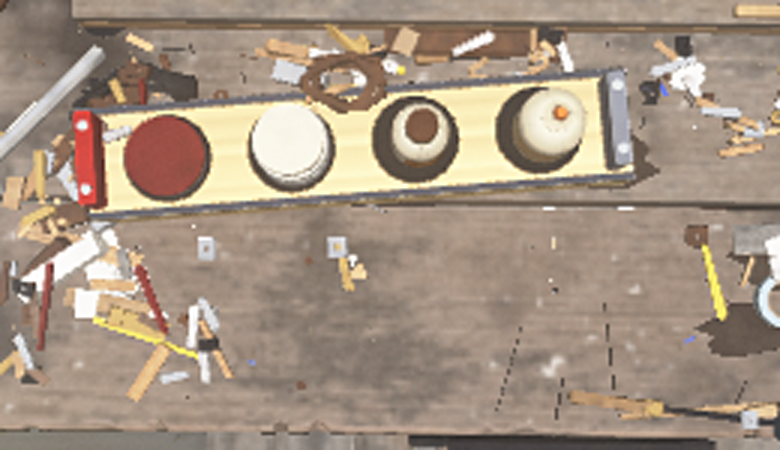

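The final picture shows all four standing in order from the red end: tin (166,157), jar (291,145), brown cap (420,127) and orange nozzle (562,112). Each is within about 4 mm of its pad's centre.

```bash
python3 -c "
from workcell import bot
print(bot.sign_off())"
```

```text
the job is handed in; nothing more can be done
None
```

I handed the job in at about 26.5 s: tin, jar, brown-capped bottle and orange-nozzled bottle stand upright in that order from the red end, each about 4 mm or less from its pad's centre in the last overhead picture; the hand-in gave no pass or fail result.

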